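# Latch the sample carrier's gate

### The job

The sample carrier on the table stands with its front gate open. Lift the gate's latch bar, swing the gate shut so that the bar passes over the lip of the keeper, and let the bar drop fully down into the keeper's notch, without forcing it against the keeper. Leave the jars standing and the other things where they are, and let go.

Things in the scene. Friction and masses are not known exactly. Their poses are not given: they have to be found in the camera images.
- carrier: Sample carrier fixed to the table: aluminium tray with sheet back and sides, 112 x 184 mm, walls 80 mm high, two jars inside. Origin at table height midway between its side walls, 90 mm behind the front edge of its base plate; at yaw 0 its gate front faces -x and its own y axis runs from the keeper side (-y) to the hinge side (+y). Its orientation gives the yaw; it never moves during the work.
- gate (a joint): Steel gate (140 mm long, 20 to 100 mm above the table) across the carrier's front, on an upright hinge at the carrier's +y side. 0 = shut (the keeper stops the bar at -0.03), grows to 0.9 rad as its free end swings out towards the carrier's -x. Slight friction; stays where it is left. Seen from above, in the carrier's frame, the gate points from the hinge along (-sin q, -cos q).
- latch_bar (a joint): Latch bar on the gate's front face: steel flat bar 10 mm thick, 20 mm high, 200 mm long, about 0.25 kg, running along the gate and 85 mm beyond its free end; turns on a bolt near the hinge end. 0 = level (it rests so in its staple by its weight, and also when home in the notch), grows as its free end is raised, at most 0.36 rad. With nothing holding it, it falls back to 0.
- bar_pivot (a point): Axis of the latch bar's bolt, on the bar's centreline, 40 mm from the gate hinge axis along the gate and 12 mm in front of the gate's middle plane; 85 mm above the table.
- bar_grip (a point): Point on the bar's centreline (middle of its thickness and height) 160 mm from bar_pivot, on the free end that stands out past the keeper; 25 mm from the bar's end. Good place to pinch the bar across its thickness from above. Moves with gate and bar; with the bar level it is 85 mm above the table.
- gate_hinge (a point): Point on the gate's upright hinge axis, 85 mm above the table.
- notch (a point): Centreline of the bar when latched: middle of the keeper's notch, 85 mm above the table, 114 mm from bar_pivot along the bar. The keeper is a fixed steel post 18 mm wide (along the bar) beyond the gate's free end. Notch 18 mm wide across the bar (4 mm free either side of it), between a low front lip and a back plate up to 119 mm above the table.
- keeper: The keeper: fixed steel post with lip, notch and back plate at the carrier's -y front corner. Its origin and axes are those of the carrier. Stiff: do not press the bar on it with 40 N or more.
- lip (a point): Middle of the top of the keeper's front lip, 89 mm above the table: 14 mm above the lower edge of the level bar. The lip is blunt and 8 mm thick and blocks a level bar from outside. The bar must be raised more than about 0.13 rad to pass over it; 0.25 rad clears it well.
- sample_jar_1: Jar with white lid, 46 mm across, 68 mm high, standing loose in the carrier. Origin at the centre of its underside, z up.
- sample_jar_2: Jar with red lid, 46 mm across, 68 mm high, standing loose in the carrier. Origin at the centre of its underside, z up.
- sample_jar_3: Jar with tan lid, 46 mm across, 68 mm high, standing on the table as a bystander. Origin at the centre of its underside, z up.
- marker: Black and white marker pen, 128 mm long, 20 mm thick, lying on the table as a bystander. Origin at the middle of its underside.
- grease_tin: Flat round tin with green lid, 66 mm across, 31 mm high, a bystander. Origin at the centre of its underside.
There are look-alikes about, which are no part of the job. There is more than one size of the sample_jar_2; the job needs the larger.

How it is judged:
On the way:
1. the latch bar is raised while the gate is still outside the keeper's lip (value of joint latch_bar above 0.1 rad and value of joint gate above 0.06 rad), for 0.1 s.
At the end, for the whole second after the job is handed in: The gate is shut (within 0.05 rad), the latch bar lies level in the keeper's notch (within 0.04 rad), and both jars stand upright (within 0.2 rad) in the carrier (value of joint gate between -0.05 and 0.05 rad and value of joint latch_bar below 0.04 rad and angle between each of sample_jar_1, sample_jar_2's own z axis and vertical below 0.2 rad and horizontal distance between each of sample_jar_1, sample_jar_2 and carrier below 0.08 m); the robot touches nothing.
It fails at once if the keeper is forced: pressed with more than 40 N (contact force between keeper and anything else above 40 N).
It fails at once if a jar is tipped (angle between any of sample_jar_1, sample_jar_2, sample_jar_3's own z axis and vertical above 0.5 rad).
It fails at once if a bystander is pushed more than 30 mm away (distance of any of sample_jar_3, marker, grease_tin from where it was at the start of the episode above 0.03 m).
It also fails if it takes over 38 s, if anything falls off the work surface, if the arm or the gripper's body presses on something with over 40 N, if the wrist force passes 120 N, or if a joint passes its speed limit or range.

### The arm

A 6-joint arm with a two-finger parallel gripper is mounted at the origin on a cart in front of the work surface, level with it; the furniture and walls round the work are solid. World frame = base frame: x ahead of the robot, y to its left, z up, the work surface at z = 0. Lengths are in m, angles in rad, forces in N, time in s.
With the tool pointing down it reaches from about 0.35 to 0.975 m from the base axis. Payload 7.1 kg.
Tool frame: the origin (TCP) lies at the very end of the fingers, on their centre line; the grasp point (between the pads) lies 19 mm behind it; z points along the fingers, y is the line along which they close (so a half turn about z gives the same grasp; the last joint's range is limited). The gripper opens to 88 mm and grips with 3 to 60 N. Pads are 20 mm wide; open, the fingers measure 115 mm over their backs; the gripper's body (75 mm by 178 mm) begins 61 mm behind the grasp point.
Start: joints at [-1.238, 0.423, 1.63, -0, 1.089, -0.019], TCP at [0.215, -0.587, 0.223] pointing down, gripper open.
Joint ranges: [-3, 3], [-0.9, 2.11], [0.09, 2.58], [-1.31, 4.45], [0.11, 2.69], [-2.54, 2.54]. Speed limits (rad/s): [2.39, 2.39, 3.01, 3.14, 3.14, 3.14].

### API

Orientations are given as a unit quaternion [w, x, y, z].
In Python, from bench import state, camera, hand_in gives the robot as it stands.
- The arm moves only by the tool step_arm, never from a script. Its argument "rows" is a list of rows, each an object of numbers: "x", "y", "z": the shift along the world's x, y, z in units of 30 mm (1.0 is 30 mm); "wx", "wy", "wz": the turn, a rotation vector about the world's x, y, z in units of 6 degrees (1.0 is 6 degrees); "fingers": the finger opening in mm, from 0 to 87.8. In form: [{"x": .., "y": .., "z": .., "wx": .., "wy": .., "wz": .., "fingers": ..}, ...]. A call has 1 to 12 rows; each row is the pose to reach, as a shift and turn from the pose commanded when the call began; what a row does not reach only later rows make up. A row lasts 1/12 s, in which the tool goes at most 41.7 mm and 7.16 degrees, less where a joint would pass 70% of its speed; a pose out of reach is approached as far as the arm can. A call with a gripper value outside its range is refused whole. The fingers move at their own pace and stop on an object; the grip force is fixed at half the most. Time passes only in rows, so rows that repeat a pose let the fingers close. It gives the time, the measured TCP pose, the force, the opening and the grip force at its end, in the units of the state.
- state(): the state, without advancing time (a new reading comes with each control period).
- camera(name): name is "scene" or "top" or "wrist"; returns a dict with "frame" (384x512x3 uint8, blue, green, red), "mtx" (3x3 intrinsics, pixels), "R" (3x3) and "t" (3): a world point X has camera coordinates R X + t; the wrist camera has in their place "tool_from_camera" (4x4, takes a point from camera to tool coordinates, whose origin is the TCP and whose axes are the flange's). Camera axes: x right, y down, z forward; pixel columns grow to the right and rows downward; lengths in m; the calibration is good to about 2 mm. The wrist camera is an equidistant fisheye: a pixel r from the principal point sees the ray r / f radians off the axis. A picture is of the moment at which its call begins: read the wrist's pose just before it. There is no depth.
- hand_in(): hands the job in; it is judged then, once.
The state is a dict: "clock": time; "joint_pos": joint angles; "joint_velocities": joint speeds; "effort": joint torques, N m; "position": TCP position; "ee_rot": TCP orientation; "force": force on the tool from outside, world axes, zero at the start; "ft_torque": the same for the moment, N m; "width": finger opening in m; "finger_force": force on a finger pad.
Only numpy, scipy, OpenCV 4.12 (cv2) and the standard library are available. Lean on these libraries where they do the work, as an engineer would, in place of code of your own. Each camera call takes 0.05 s, during which the arm holds its last target. There are 200 camera calls.

## Working session

There is one attempt and no reset: what is moved stays moved. The work goes in short steps, Python scripts to look and compute and a tool call to move; the robot and the scene stay as the last step left them, time stands still between calls to the robot, and variables do not carry over. Pictures are saved under pics/ and viewed, at most 10 in all, crops included, and the job is handed in when it is done.

Besides the shell and the picture viewer there is one more tool, called after "Request:" by a JSON object that holds its "method" and its "body". step_arm: Moves the arm, as the interface text tells. Its arguments: {"type":"object","properties":{"rows":{"type":"array","items":{"type":"object","properties":{"x":{"type":"number"},"y":{"type":"number"},"z":{"type":"number"},"wx":{"type":"number"},"wy":{"type":"number"},"wz":{"type":"number"},"fingers":{"type":"number"}}}}},"required":["rows"]}

```bash
mkdir -p pics
python3 - <<'E'
from bench import state,camera
import cv2,numpy as np,pickle
s=state();print(s['clock'],s['position'],s['ee_rot'])
d={}
for n in('top','scene'):
    c=camera(n);d[n]=c;print(n,c['mtx'].tolist() if hasattr(c['mtx'],'tolist') else c['mtx'],c['R'],c['t'])
    cv2.imwrite(f'pics/{n}0.png',cv2.resize(c['frame'],(800,600),interpolation=cv2.INTER_CUBIC))
pickle.dump(d,open('d0.pkl','wb'))
E
```

```text
0.0 [ 0.21519693 -0.58616653  0.22191123] [-7.75483037e-04  9.84570074e-01  1.74989009e-01 -1.23178873e-04]
top [[490.3780479862573, 0.0, 256.80874916882436], [0.0, 490.3780479862573, 201.64052667926586], [0.0, 0.0, 1.0]] [[-0.07362291 -0.99728303 -0.00249433]
 [-0.9769299   0.07262268 -0.20083305]
 [ 0.20046854 -0.01234913 -0.97962231]] [0.20003362 0.51790834 1.00746545]
scene [[413.58052159738236, 0.0, 252.6069127454862], [0.0, 413.58052159738236, 198.05451742863465], [0.0, 0.0, 1.0]] [[ 0.91031137 -0.41373033 -0.01266566]
 [-0.2854263  -0.60526144 -0.74309516]
 [ 0.29977497  0.68006309 -0.66906589]] [-0.40524249  0.3167317   0.6430367 ]
```

View pics/top0.png

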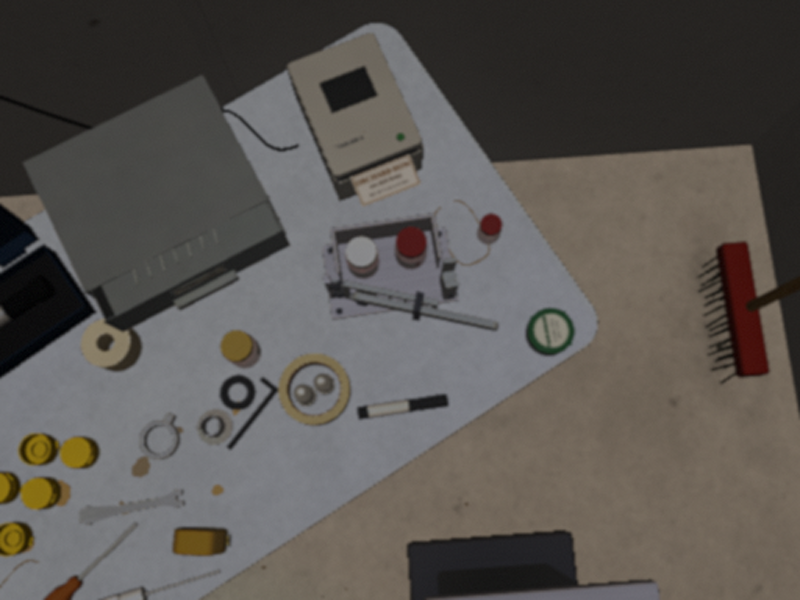

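View pics/scene0.png

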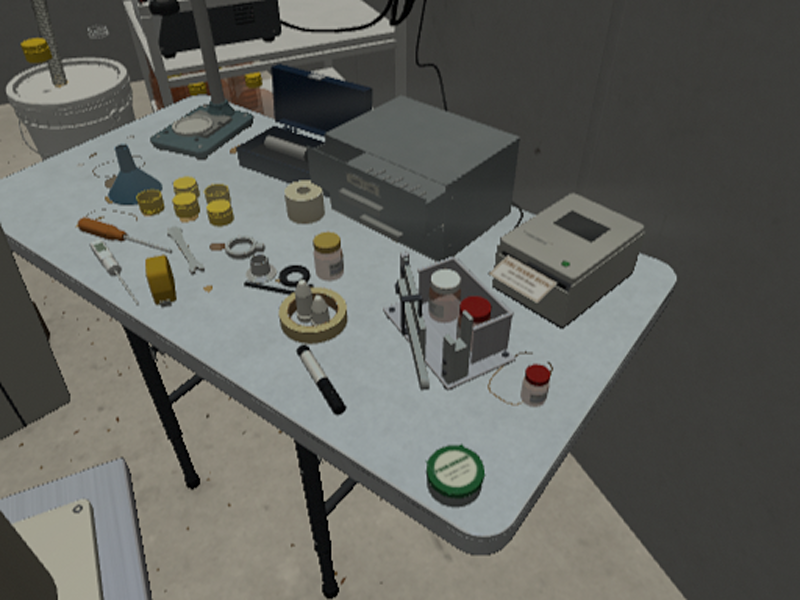

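The top view shows the carrier around (390,265), with the bar running from (345,292) to (497,325) and the keeper at (449,278). The tin is at (550,330), the marker at (403,406) and the small red look-alike at (490,225). I'll zoom in for accurate pixel positions.

Run:
```python
import cv2,numpy as np,pickle
d=pickle.load(open('d0.pkl','rb'))
def crop(n,x0,y0,w,h,k):
    f=d[n]['frame'][y0:y0+h,x0:x0+w];f=cv2.convertScaleAbs(f,alpha=1.5)
    f=cv2.resize(f,None,fx=k,fy=k,interpolation=cv2.INTER_CUBIC)
    for i in range(0,w,10):cv2.putText(f,str(x0+i),(i*k,8),0,.3,(0,255,255));cv2.line(f,(i*k,10),(i*k,14),(0,255,255))
    for i in range(0,h,10):cv2.putText(f,str(y0+i),(0,i*k+4),0,.3,(0,255,255));cv2.line(f,(20,i*k),(24,i*k),(0,255,255))
    return f
cv2.imwrite('pics/top1.png',crop('top',200,130,130,80,6))
cv2.imwrite('pics/scene1.png',crop('scene',240,155,110,98,6))
```

```text
(no output)
```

View pics/top1.png

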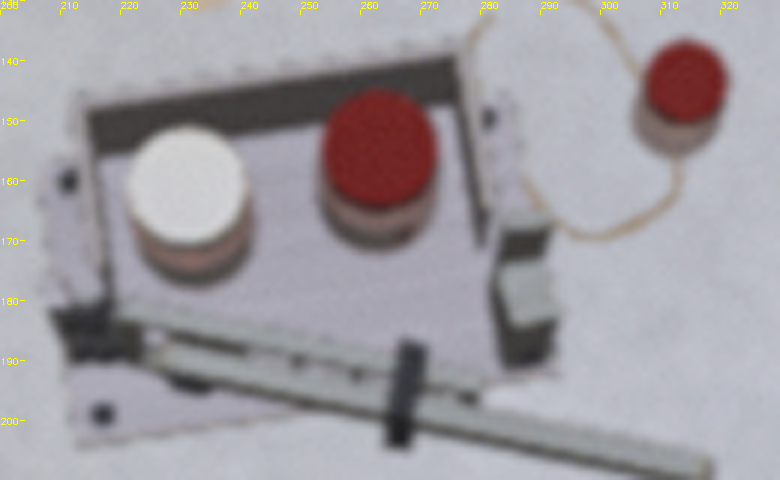

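View pics/scene1.png

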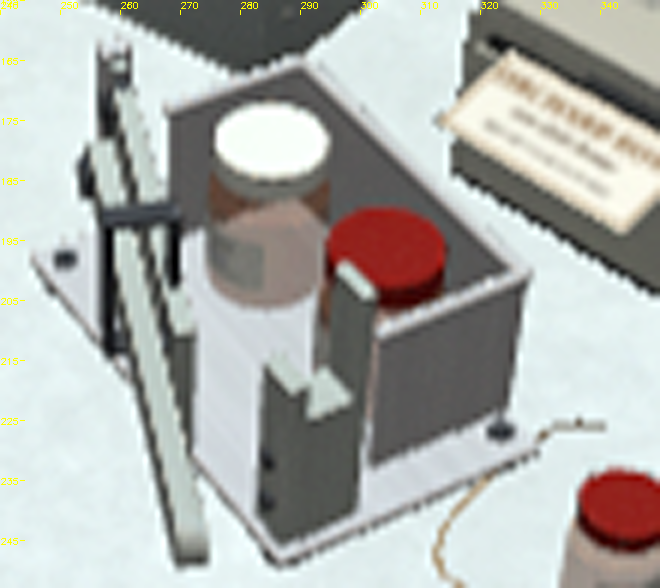

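The crops show the bar end, staple, gate and keeper (lip front edge at about (284,184), bar end at about (318,207) in the top image). I'll fit hinge, yaw and q from these points.

```bash
cat > fit.py <<'E'
import cv2,numpy as np,pickle
from scipy.optimize import least_squares
d=pickle.load(open('d0.pkl','rb'))
def proj(n,X):
    c=d[n];p=np.array(c['R'])@X+np.array(c['t']).ravel();q=np.array(c['mtx'])@p;return q[:2]/q[2]
def car(P,x,y,z):
    c,s=np.cos(P[2]),np.sin(P[2]);return np.array([P[0]+c*x-s*y,P[1]+s*x+c*y,z])
def gat(P,a,l,z,q=None):   # a along gate, l in front
    q=P[3] if q is None else q
    return car(P,-a*np.sin(q)-l*np.cos(q),-a*np.cos(q)+l*np.sin(q),z)
O={'top':(200,130),'scene':(240,155)}
F=[('top',gat,(.225,.012,.095),(709,463)),('top',gat,(.025,.012,.095),(148,355)),
('top',car,(-.029,-.145,.089),(502,325)),('top',car,(-.029,-.163,.089),(558,318)),
('top',car,(-.003,-.145,.075),(500,264)),('top',car,(-.003,-.163,.075),(552,262)),
('top',gat,(.140,0,.100),(480,394)),
('scene',gat,(.225,.012,.095),(190,541)),('scene',gat,(.025,.012,.095),(102,142)),
('scene',car,(-.025,-.154,.089),(285,376))]
if __name__=='__main__':
    def res(P,i=None):return np.concatenate([proj(n,f(P,*a))-(np.array(O[n])+np.array(p)/6) for n,f,a,p in F])
    r=least_squares(res,[.55,.3,0.1,.3],loss='soft_l1');P=r.x;print(P);print(res(P).reshape(-1,2).round(1))
    pickle.dump(P,open('P.pkl','wb'))
    for q in (P[3],.15,.05,0):print(q,'grip',gat(P,.2,.012,.085,q),'piv',gat(P,.04,.012,.085,q),'dir',gat((0,0,P[2]),1,0,0,q))
    print('lip',car(P,-.025,-.154,.089))
    # bystanders in top frame (800x600 px)
    for nm,px,z in(('tin',(550,330),.031),('pen_r',(447,402),.015),('pen_l',(360,411),.015)):
        c=d['top'];ray=np.array(c['R']).T@np.linalg.inv(c['mtx'])@[px[0]*.64,px[1]*.64,1];C=-np.array(c['R']).T@np.array(c['t']).ravel()
        print(nm,C+ray*(z-C[2])/ray[2])
E
python3 fit.py
```

```text
[0.5738265  0.2460149  0.07977449 0.363092  ]
[[ 1.4  0.9]
 [ 0.6 -0.6]
 [ 1.7  0.2]
 [ 0.8  0. ]
 [-0.4  0.2]
 [-0.7 -0.7]
 [ 0.5 -2. ]
 [-0.1 -1.2]
 [-1.7 -3. ]
 [-0.8 -1.5]]
0.3630920017658698 grip [0.50639641 0.05734274 0.085     ] piv [0.5511232  0.21096407 0.085     ] dir [-0.27954244 -0.96013334  0.        ]
0.15 grip [0.54782251 0.04734987 0.085     ] piv [0.55904936 0.2069555  0.085     ] dir [-0.0701678 -0.9975352  0.       ]
0.05 grip [0.56778583 0.0457463  0.085     ] piv [0.56302262 0.20567539 0.085     ] dir [ 0.02977009 -0.99955677  0.        ]
0 grip [0.57780264 0.04569468 0.085     ] piv [0.56505225 0.20518583 0.085     ] dir [ 0.0796899 -0.9968197  0.       ]
lip [0.56117825 0.09051242 0.089     ]
tin [ 0.49883543 -0.04608933  0.031     ]
pen_r [0.41023262 0.10599117 0.015     ]
pen_l [0.4067053  0.22837734 0.015     ]
```

Fit is good to a few mm (hinge (0.574,0.246), yaw 0.08, q 0.36). Next I move to hover over the bar grip.

Request:
{"method": "step_arm", "body": {"rows": [{"x": 0.9,"y": 1.95,"z": -0.1,"wz": 0.75,"fingers": 45},{"x": 1.4,"y": 3.1,"z": -0.15,"wz": 1.3,"fingers": 45},{"x": 2.0,"y": 4.4,"z": -0.2,"wz": 1.8,"fingers": 45},{"x": 2.6,"y": 5.7,"z": -0.3,"wz": 2.4,"fingers": 45},{"x": 3.2,"y": 7.0,"z": -0.35,"wz": 2.9,"fingers": 45},{"x": 3.8,"y": 8.3,"z": -0.4,"wz": 3.5,"fingers": 45},{"x": 4.4,"y": 9.6,"z": -0.5,"wz": 4.0,"fingers": 45},{"x": 5.0,"y": 10.9,"z": -0.55,"wz": 4.5,"fingers": 45},{"x": 5.6,"y": 12.2,"z": -0.6,"wz": 5.1,"fingers": 45},{"x": 6.2,"y": 13.5,"z": -0.7,"wz": 5.6,"fingers": 45},{"x": 6.8,"y": 14.8,"z": -0.75,"wz": 6.2,"fingers": 45},{"x": 7.3,"y": 16.1,"z": -0.8,"wz": 6.7,"fingers": 45}]}}

```text
schema error: expected keys x, y, z, wx, wy, wz, fingers
```

```bash
cat > go.py <<'E'
import numpy as np,pickle
from scipy.spatial.transform import Rotation as Ro
from bench import state
from fit import gat,car
P=pickle.load(open('P.pkl','rb'))
def target(q,b,up=0.,P=P):
    """TCP pos, rot with the grasp point on bar_grip at gate q, bar b; up = retreat along tool"""
    p=gat(P,.04+.16*np.cos(b),.012,.085+.16*np.sin(b),q)
    d=gat((0,0,P[2]),1,0,0,q);lat=np.cross(d,[0,0,1])       # lat = tool x/y helper
    u=d*np.cos(b)+np.array([0,0,np.sin(b)])                 # along bar
    z=np.cross(u,-lat); z=-z if z[2]>0 else z               # fingers' direction
    y=-lat if lat[1]>0 else lat
    R=np.column_stack([np.cross(y,z),y,z])
    return p+z*(.019-up),R
def rel(t,s):
    q=s['ee_rot'];R0=Ro.from_quat([q[1],q[2],q[3],q[0]]).as_matrix()
    return ((t[0]-s['position'])/.03).round(2),(np.degrees(Ro.from_matrix(t[1]@R0.T).as_rotvec())/6).round(2)
E
python3 -c "
from go import *
s=state();print(s['clock'],s['position'],s['joint_pos']);print(rel(target(P[3],0,.08),s),rel(target(P[3],0,0),s))"
```

```text
0.1 [ 0.21522946 -0.58623237  0.22197539] [-1.23799544e+00  4.23770332e-01  1.63061448e+00  1.05703773e-05
  1.08859656e+00 -1.90089746e-02]
(array([ 9.71, 21.45, -2.53]), array([-0.01, -0.01,  8.94])) (array([ 9.71, 21.45, -5.2 ]), array([-0.01, -0.01,  8.94]))
```

Request:
{"method": "step_arm", "body": {"rows": [{"x": 0.4,"y": 0.9,"z": 0,"wx": 0,"wy": 0,"wz": 0.4,"fingers": 45},{"x": 0.9,"y": 2.0,"z": -0.1,"wx": 0,"wy": 0,"wz": 0.8,"fingers": 45},{"x": 1.4,"y": 3.2,"z": -0.15,"wx": 0,"wy": 0,"wz": 1.3,"fingers": 45},{"x": 2.0,"y": 4.4,"z": -0.2,"wx": 0,"wy": 0,"wz": 1.8,"fingers": 45},{"x": 2.6,"y": 5.7,"z": -0.3,"wx": 0,"wy": 0,"wz": 2.4,"fingers": 45},{"x": 3.2,"y": 7.0,"z": -0.35,"wx": 0,"wy": 0,"wz": 2.9,"fingers": 45},{"x": 3.8,"y": 8.2,"z": -0.4,"wx": 0,"wy": 0,"wz": 3.5,"fingers": 45},{"x": 4.4,"y": 9.4,"z": -0.5,"wx": 0,"wy": 0,"wz": 4.0,"fingers": 45},{"x": 4.9,"y": 10.6,"z": -0.55,"wx": 0,"wy": 0,"wz": 4.5,"fingers": 45},{"x": 5.4,"y": 11.8,"z": -0.6,"wx": 0,"wy": 0,"wz": 5.0,"fingers": 45},{"x": 5.9,"y": 13.0,"z": -0.7,"wx": 0,"wy": 0,"wz": 5.5,"fingers": 45},{"x": 6.4,"y": 14.2,"z": -0.75,"wx": 0,"wy": 0,"wz": 6.0,"fingers": 45}]}}

```text
clock: 1.1
position: [0.4074, -0.1588, 0.1999]
ee_rot: [-0.0, 0.882, 0.472, -0.0]
force: [-0.2, -0.3, -0.7]
width: 0.0446
finger_force: 0.0
```

Request:
{"method": "step_arm", "body": {"rows": [{"x": 0.5,"y": 1.1,"z": 0,"wx": 0,"wy": 0,"wz": 0.4,"fingers": 45},{"x": 1.0,"y": 2.2,"z": -0.1,"wx": 0,"wy": 0,"wz": 0.9,"fingers": 45},{"x": 1.5,"y": 3.3,"z": -0.15,"wx": 0,"wy": 0,"wz": 1.4,"fingers": 45},{"x": 2.0,"y": 4.4,"z": -0.2,"wx": 0,"wy": 0,"wz": 1.9,"fingers": 45},{"x": 2.5,"y": 5.5,"z": -0.2,"wx": 0,"wy": 0,"wz": 2.3,"fingers": 45},{"x": 2.9,"y": 6.4,"z": -0.25,"wx": 0,"wy": 0,"wz": 2.7,"fingers": 45},{"x": 3.2,"y": 7.0,"z": -0.25,"wx": 0,"wy": 0,"wz": 2.9,"fingers": 45},{"x": 3.3,"y": 7.25,"z": -0.25,"wx": 0,"wy": 0,"wz": 2.94,"fingers": 45},{"x": 3.3,"y": 7.25,"z": -0.25,"wx": 0,"wy": 0,"wz": 2.94,"fingers": 45},{"x": 3.3,"y": 7.25,"z": -0.25,"wx": 0,"wy": 0,"wz": 2.94,"fingers": 45}]}}

```text
clock: 1.93
position: [0.5058, 0.0564, 0.1924]
ee_rot: [-0.0, 0.8, 0.6, -0.001]
force: [0.3, 0.1, -0.7]
width: 0.0448
finger_force: 0.0
```

Run:
```python
from go import *
from bench import camera
import cv2
s=state();c=camera('wrist');pickle.dump((s,c),open('w1.pkl','wb'))
f=cv2.convertScaleAbs(c['frame'],alpha=1.4);cv2.imwrite('pics/w1.png',cv2.resize(f,(800,600)))
T=np.array(c['tool_from_camera']);q=s['ee_rot'];R=Ro.from_quat([q[1],q[2],q[3],q[0]]).as_matrix()
def wp(X):
    p=np.linalg.inv(T)@np.r_[R.T@(X-s['position']),1];p=p[:3];th=np.arctan2(np.hypot(p[0],p[1]),p[2]);m=np.array(c['mtx'])
    return m[:2,2]+m[0,0]*th*p[:2]/np.hypot(p[0],p[1])
for a in(.04,.12,.2,.225):print(a,wp(gat(P,a,.012,.095))*1.5625)
for xx in(-.029,-.021,-.003):
  for yy in(-.145,-.163):print('keeper',xx,yy,wp(car(P,xx,yy,.119 if xx==-.003 else .089))*1.5625)
print(s['clock'],s['position'],s['force'],rel(target(P[3],0,.08),s),rel(target(P[3],0,0),s))
```

```text
0.04 [401.7297863   24.17883021]
0.12 [401.67605602 163.54750943]
0.2 [401.52845937 302.70551453]
0.225 [401.46977212 342.41514578]
keeper -0.029 -0.145 [465.14546422 209.34842128]
keeper -0.029 -0.163 [475.233765   238.31521625]
keeper -0.021 -0.145 [478.12094601 204.73010243]
keeper -0.021 -0.163 [488.01911047 233.72818173]
keeper -0.003 -0.145 [519.9257816 198.8858884]
keeper -0.003 -0.163 [530.18601572 231.35395852]
1.9333 [0.50575756 0.05643664 0.19236454] [ 0.32437563  0.06658408 -0.73531055] (array([ 0.02,  0.03, -1.55]), array([ 0.  , -0.01, -0.01])) (array([ 0.02,  0.03, -4.21]), array([ 0.  , -0.01, -0.01]))
```

View pics/w1.png

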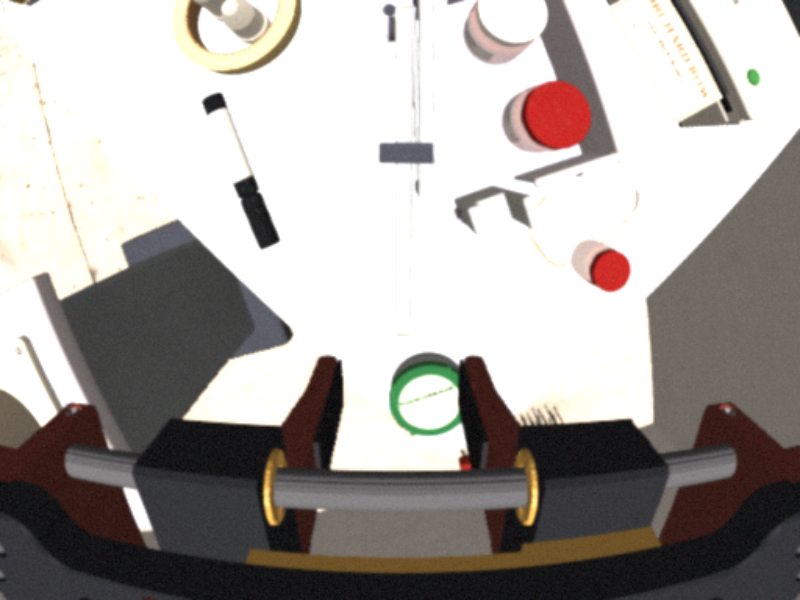

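The wrist view shows the bar end at (403,333) and the bar running up to about (416,20), with the staple at (406,152). That's a few hundredths of a rad and about 5 mm off the fit, so I'll crop without brightening to refine it.

Run:
```python
import cv2,pickle,numpy as np
s,c=pickle.load(open('w1.pkl','rb'))
f=c['frame'][0:220,235:355].astype(float);f=255*(f/255)**2.0
f=np.clip(f*1.15,0,255).astype(np.uint8)
f=cv2.resize(cv2.rotate(f,cv2.ROTATE_90_COUNTERCLOCKWISE),None,fx=3.6,fy=3.6,interpolation=cv2.INTER_CUBIC)
# orig row v -> X=v*3.6 ; orig col u -> Y=(355-u)*3.6
for v in range(0,220,20):cv2.putText(f,str(v),(int(v*3.6),8),0,.3,(0,0,255))
for u in range(240,355,10):cv2.putText(f,str(u),(0,int((355-u)*3.6)),0,.3,(0,0,255))
cv2.imwrite('pics/w1c.png',f)
```

```text
(no output)
```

View pics/w1c.png

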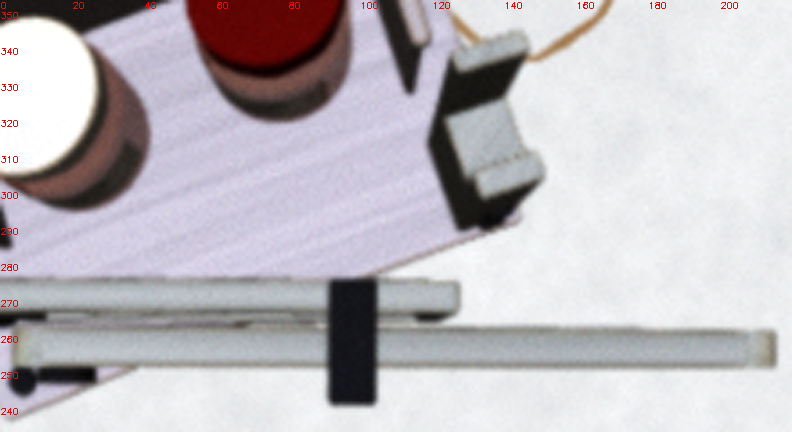

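```bash
cat > fit2.py <<'E'
from go import *
import fit,pickle
s,c=pickle.load(open('w1.pkl','rb'))
T=np.linalg.inv(np.array(c['tool_from_camera']));q=s['ee_rot'];R=Ro.from_quat([q[1],q[2],q[3],q[0]]).as_matrix();m=np.array(c['mtx'])
def wp(X):
    p=(T@np.r_[R.T@(X-s['position']),1])[:3];r=np.hypot(p[0],p[1]);return m[:2,2]+m[0,0]*np.arctan2(r,p[2])*p[:2]/r
W=[(gat,(.225,.012,.095),(776,347)),(gat,(.025,.012,.095),(15,346)),(gat,(.14,0,.1),(459,296)),
(car,(-.029,-.145,.089),(482,197)),(car,(-.029,-.163,.089),(543,180)),(car,(-.021,-.145,.089),(473,170)),(car,(-.021,-.163,.089),(535,151)),
(car,(-.003,-.145,.119),(458,71)),(car,(-.003,-.163,.119),(526,52))]
def res(P,w=.5):return np.concatenate([wp(f(P,*a))-(355-p[1]/3.6,p[0]/3.6)[:] for f,a,p in W]+[w*(fit.proj(n,f(P,*a))-(np.array(fit.O[n])+np.array(p)/6)) for n,f,a,p in fit.F])
r=fit.least_squares(res,P,loss='soft_l1');print(r.x,res(r.x,1).reshape(-1,2).round(1).tolist());P=r.x
pickle.dump(P,open('P.pkl','wb'))
st=state();print(rel(target(P[3],0,0,P),st),rel(target(P[3],0,.005,P),st))
E
python3 fit2.py
```

```text
[0.57542815 0.24617128 0.07866661 0.36261852] [[-0.2, 3.0], [-0.1, -4.8], [0.1, -0.1], [-1.1, -0.5], [0.6, 1.1], [-0.3, -0.9], [0.7, 0.4], [-0.9, -0.5], [0.3, 1.4], [1.2, 0.2], [0.5, -1.4], [1.5, -0.5], [0.6, -0.6], [-0.5, -0.5], [-0.9, -1.4], [0.4, -2.7], [0.5, -1.6], [-1.1, -3.3], [-0.2, -1.8]]
(array([ 0.08,  0.05, -4.21]), array([ 0.  , -0.01, -0.  ])) (array([ 0.08,  0.05, -4.05]), array([ 0.  , -0.01, -0.  ]))
```

Request:
{"method": "step_arm", "body": {"rows": [{"x": 0.04,"y": 0.03,"z": -0.5,"wx": 0,"wy": 0,"wz": 0,"fingers": 45},{"x": 0.08,"y": 0.05,"z": -1.2,"wx": 0,"wy": 0,"wz": 0,"fingers": 45},{"x": 0.08,"y": 0.05,"z": -2.0,"wx": 0,"wy": 0,"wz": 0,"fingers": 45},{"x": 0.08,"y": 0.05,"z": -2.8,"wx": 0,"wy": 0,"wz": 0,"fingers": 45},{"x": 0.08,"y": 0.05,"z": -3.5,"wx": 0,"wy": 0,"wz": 0,"fingers": 45},{"x": 0.08,"y": 0.05,"z": -3.9,"wx": 0,"wy": 0,"wz": 0,"fingers": 45},{"x": 0.08,"y": 0.05,"z": -4.15,"wx": 0,"wy": 0,"wz": 0,"fingers": 45},{"x": 0.08,"y": 0.05,"z": -4.2,"wx": 0,"wy": 0,"wz": 0,"fingers": 45},{"x": 0.08,"y": 0.05,"z": -4.2,"wx": 0,"wy": 0,"wz": 0,"fingers": 35}]}}

```text
clock: 2.73
position: [0.5085, 0.0575, 0.0667]
ee_rot: [-0.0, 0.8, 0.6, -0.0]
force: [0.8, 0.1, -0.3]
width: 0.0414
finger_force: 0.0
```

Request:
{"method": "step_arm", "body": {"rows": [{"x": 0,"y": 0,"z": 0,"wx": 0,"wy": 0,"wz": 0,"fingers": 20},{"x": 0,"y": 0,"z": 0,"wx": 0,"wy": 0,"wz": 0,"fingers": 14},{"x": 0,"y": 0,"z": 0,"wx": 0,"wy": 0,"wz": 0,"fingers": 4},{"x": 0,"y": 0,"z": 0,"wx": 0,"wy": 0,"wz": 0,"fingers": 4},{"x": 0,"y": 0,"z": 0,"wx": 0,"wy": 0,"wz": 0,"fingers": 4},{"x": 0,"y": 0,"z": 0,"wx": 0,"wy": 0,"wz": 0,"fingers": 4},{"x": 0,"y": 0,"z": 0,"wx": 0,"wy": 0,"wz": 0,"fingers": 4},{"x": 0,"y": 0,"z": 0,"wx": 0,"wy": 0,"wz": 0,"fingers": 4}]}}

```text
clock: 3.4
position: [0.509, 0.0584, 0.067]
ee_rot: [0.0, 0.8, 0.601, 0.0]
force: [-1.0, -0.4, 5.9]
width: 0.0098
finger_force: 30.0
```

Run:
```python
from go import *
s=state();print(s['clock'],s['position'],s['force'],s['width'],s['finger_force'])
for b in(0,.06,.12,.18,.25):print(b,rel(target(P[3],b),s))
```

```text
3.4 [0.50904062 0.05837871 0.06704132] [-0.99985224 -0.44605907  5.91046973] 0.009801355047405223 30.000615008175373
0 (array([-0.04, -0.03, -0.03]), array([-0.  ,  0.01, -0.01]))
0.06 (array([-0.05, -0.06,  0.29]), array([-0.55,  0.17, -0.01]))
0.12 (array([-0.05, -0.06,  0.61]), array([-1.1 ,  0.33, -0.01]))
0.18 (array([-0.05, -0.05,  0.93]), array([-1.65,  0.49, -0.01]))
0.25 (array([-0.04, -0.02,  1.3 ]), array([-2.29,  0.67, -0.01]))
```

Bar gripped. Lifting along its arc to 0.25 rad.

Request:
{"method": "step_arm", "body": {"rows": [{"x": 0,"y": -0.01,"z": 0.16,"wx": -0.27,"wy": 0.08,"wz": 0,"fingers": 4},{"x": -0.01,"y": -0.03,"z": 0.32,"wx": -0.55,"wy": 0.16,"wz": 0,"fingers": 4},{"x": -0.01,"y": -0.03,"z": 0.48,"wx": -0.82,"wy": 0.24,"wz": 0,"fingers": 4},{"x": -0.01,"y": -0.03,"z": 0.64,"wx": -1.1,"wy": 0.32,"wz": 0,"fingers": 4},{"x": -0.01,"y": -0.03,"z": 0.8,"wx": -1.38,"wy": 0.4,"wz": 0,"fingers": 4},{"x": -0.01,"y": -0.02,"z": 0.96,"wx": -1.65,"wy": 0.48,"wz": 0,"fingers": 4},{"x": 0,"y": -0.01,"z": 1.15,"wx": -1.97,"wy": 0.57,"wz": 0,"fingers": 4},{"x": 0,"y": 0.01,"z": 1.33,"wx": -2.29,"wy": 0.66,"wz": 0,"fingers": 4},{"x": 0,"y": 0.01,"z": 1.33,"wx": -2.29,"wy": 0.66,"wz": 0,"fingers": 4},{"x": 0,"y": 0.01,"z": 1.33,"wx": -2.29,"wy": 0.66,"wz": 0,"fingers": 4}]}}

```text
clock: 4.23
position: [0.5087, 0.0588, 0.1064]
ee_rot: [0.075, 0.793, 0.596, -0.099]
force: [-0.1, -0.0, 0.9]
width: 0.0098
finger_force: 30.0
```

Run:
```python
from go import *
s=state();print(s['clock'],s['position'],s['force'],s['ft_torque'],s['width'],s['finger_force'])
for q in(P[3],.32,.28,.24,.2,.16,.12,.08,.04,0):print(round(q,2),rel(target(q,.25),s))
```

```text
4.2333 [0.50868337 0.0588449  0.10636471] [-0.10123589 -0.04619486  0.93364983] [ 0.26099191 -0.17526726  0.02491174] 0.009769420876148014 29.999467581510544
0.36 (array([-0.02, -0.03, -0.01]), array([-0.01,  0.01, -0.02]))
0.32 (array([ 0.25, -0.12, -0.01]), array([-0.01,  0.01,  0.39]))
0.28 (array([ 0.5 , -0.2 , -0.01]), array([-0.01,  0.01,  0.77]))
0.24 (array([ 0.76, -0.26, -0.01]), array([-0.01,  0.01,  1.15]))
0.2 (array([ 1.02, -0.32, -0.01]), array([-0.01,  0.01,  1.53]))
0.16 (array([ 1.29, -0.36, -0.01]), array([-0.01,  0.01,  1.92]))
0.12 (array([ 1.55, -0.39, -0.01]), array([-0.01,  0.  ,  2.3 ]))
0.08 (array([ 1.82, -0.41, -0.01]), array([-0.01,  0.  ,  2.68]))
0.04 (array([ 2.08, -0.42, -0.01]), array([ -0.82,  -6.71, -26.18]))
0 (array([ 2.35, -0.42, -0.01]), array([ -0.67,  -6.65, -25.81]))
```

Request:
{"method": "step_arm", "body": {"rows": [{"x": 0.15,"y": -0.05,"z": 0,"wx": 0,"wy": 0,"wz": 0.22,"fingers": 4},{"x": 0.4,"y": -0.13,"z": 0,"wx": 0,"wy": 0,"wz": 0.6,"fingers": 4},{"x": 0.65,"y": -0.2,"z": 0,"wx": 0,"wy": 0,"wz": 0.97,"fingers": 4},{"x": 0.91,"y": -0.26,"z": 0,"wx": 0,"wy": 0,"wz": 1.36,"fingers": 4},{"x": 1.17,"y": -0.31,"z": 0,"wx": 0,"wy": 0,"wz": 1.74,"fingers": 4},{"x": 1.44,"y": -0.35,"z": 0,"wx": 0,"wy": 0,"wz": 2.13,"fingers": 4},{"x": 1.7,"y": -0.37,"z": 0,"wx": 0,"wy": 0,"wz": 2.51,"fingers": 4},{"x": 1.92,"y": -0.38,"z": 0,"wx": 0,"wy": 0,"wz": 2.82,"fingers": 4},{"x": 2.1,"y": -0.39,"z": 0,"wx": 0,"wy": 0,"wz": 3.08,"fingers": 4},{"x": 2.17,"y": -0.39,"z": 0,"wx": 0,"wy": 0,"wz": 3.18,"fingers": 4},{"x": 2.17,"y": -0.39,"z": 0,"wx": 0,"wy": 0,"wz": 3.18,"fingers": 4}]}}

```text
clock: 5.15
position: [0.5742, 0.0472, 0.1062]
ee_rot: [0.09, 0.684, 0.719, -0.085]
force: [-0.6, 4.6, -0.4]
width: 0.01
finger_force: 30.0
```

```bash
sed -i 's/y=-lat if lat\[1\]>0 else lat/y=-lat if lat[0]<0 else lat/' go.py
python3 - <<'E'
from go import *
from bench import camera
import cv2
s=state();c=camera('wrist');pickle.dump((s,c),open('w2.pkl','wb'))
f=c['frame'][60:260,235:385].astype(float);f=np.clip(255*(f/255)**2.0*1.15,0,255).astype(np.uint8)
f=cv2.resize(cv2.rotate(f,cv2.ROTATE_90_COUNTERCLOCKWISE),None,fx=4,fy=4,interpolation=cv2.INTER_CUBIC)
T=np.linalg.inv(np.array(c['tool_from_camera']));q=s['ee_rot'];R=Ro.from_quat([q[1],q[2],q[3],q[0]]).as_matrix();m=np.array(c['mtx'])
def wp(X):
    p=(T@np.r_[R.T@(X-s['position']),1])[:3];r=np.hypot(p[0],p[1]);u,v=m[:2,2]+m[0,0]*np.arctan2(r,p[2])*p[:2]/r
    return int((v-60)*4),int((385-u)*4)
for xx,z in((-.029,.089),(-.021,.089),(-.003,.119)):
  for yy in(-.145,-.163):cv2.circle(f,wp(car(P,xx,yy,z)),3,(0,0,255),1)
cv2.imwrite('pics/w2.png',f)
print(s['clock'],s['position'],s['force'],s['ft_torque'],s['width'])
for q in(.04,.03,.02,0):print(q,rel(target(q,.25),s))
E
```

```text
5.15 [0.57418958 0.04716166 0.10616336] [-0.62194148  4.63986816 -0.39093771] [1.17631281 0.06228591 0.10076678] 0.010009697693606592
0.04 (array([-0.1 , -0.03,  0.  ]), array([-0.02,  0.01, -0.11]))
0.03 (array([-0.03, -0.04,  0.  ]), array([-0.02,  0.01, -0.02]))
0.02 (array([ 0.03, -0.04,  0.  ]), array([-0.02,  0.01,  0.08]))
0 (array([ 0.17, -0.03,  0.  ]), array([-0.02,  0.01,  0.27]))
```

View pics/w2.png

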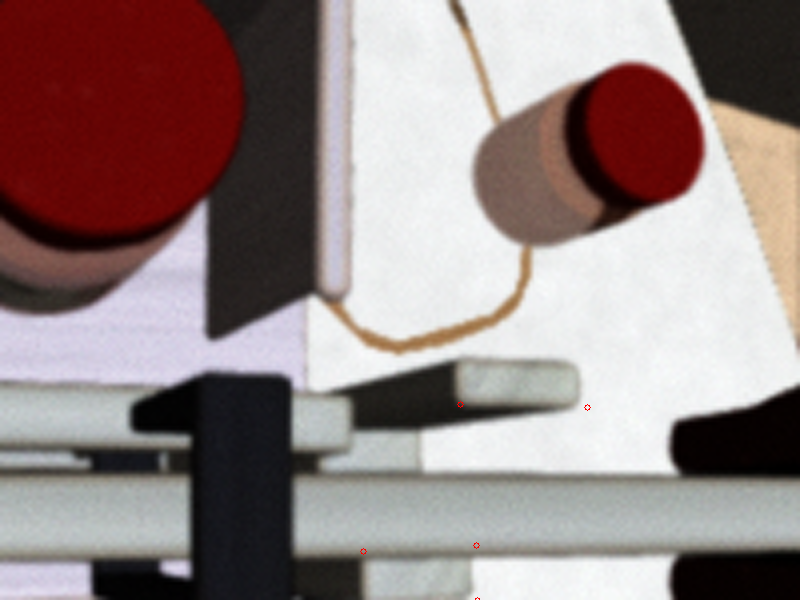

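The bar is over the notch, clear of the lip, and the back-plate edge (458–578,404) lies on the model prediction. Now bringing the gate to q=0 before lowering.

Request:
{"method": "step_arm", "body": {"rows": [{"x": 0.06,"y": -0.02,"z": 0,"wx": 0,"wy": 0,"wz": 0.09,"fingers": 4},{"x": 0.12,"y": -0.03,"z": 0,"wx": 0,"wy": 0,"wz": 0.18,"fingers": 4},{"x": 0.17,"y": -0.03,"z": 0,"wx": 0,"wy": 0,"wz": 0.27,"fingers": 4},{"x": 0.17,"y": -0.03,"z": 0,"wx": 0,"wy": 0,"wz": 0.27,"fingers": 4},{"x": 0.17,"y": -0.03,"z": 0,"wx": 0,"wy": 0,"wz": 0.27,"fingers": 4}]}}

```text
clock: 5.62
position: [0.579, 0.0472, 0.1063]
ee_rot: [0.091, 0.674, 0.728, -0.083]
force: [0.3, 9.0, -1.9]
width: 0.01
finger_force: 30.0
```

Run:
```python
from go import *
s=state();print(s['clock'],s['position'],s['force'],s['ft_torque'],s['width'])
for b in(.25,.2,.15,.1,.05,.02,0):print(b,rel(target(0,b),s))
```

```text
5.6167 [0.57903819 0.0471805  0.10626868] [ 0.30879761  9.02747396 -1.87692426] [ 1.74071467 -0.08259382 -0.06276833] 0.009951385703366457
0.25 (array([ 0.  , -0.04, -0.  ]), array([-0.03,  0.01,  0.01]))
0.2 (array([ 0.01, -0.06, -0.27]), array([0.45, 0.05, 0.01]))
0.15 (array([ 0.01, -0.08, -0.54]), array([0.93, 0.09, 0.01]))
0.1 (array([ 0.01, -0.08, -0.81]), array([1.4 , 0.12, 0.01]))
0.05 (array([ 0.01, -0.07, -1.07]), array([1.88, 0.16, 0.01]))
0.02 (array([ 0.01, -0.06, -1.24]), array([2.16, 0.18, 0.01]))
0 (array([ 0.  , -0.04, -1.34]), array([2.35, 0.2 , 0.01]))
```

Request:
{"method": "step_arm", "body": {"rows": [{"x": 0,"y": 0.05,"z": 0,"wx": 0,"wy": 0,"wz": 0,"fingers": 4},{"x": 0,"y": 0.04,"z": -0.13,"wx": 0.24,"wy": 0.02,"wz": 0,"fingers": 4},{"x": 0,"y": 0.03,"z": -0.27,"wx": 0.48,"wy": 0.04,"wz": 0,"fingers": 4},{"x": 0,"y": 0.02,"z": -0.4,"wx": 0.72,"wy": 0.06,"wz": 0,"fingers": 4},{"x": 0,"y": 0.01,"z": -0.54,"wx": 0.96,"wy": 0.08,"wz": 0,"fingers": 4},{"x": 0,"y": 0.01,"z": -0.67,"wx": 1.2,"wy": 0.1,"wz": 0,"fingers": 4},{"x": 0,"y": 0.01,"z": -0.81,"wx": 1.43,"wy": 0.11,"wz": 0,"fingers": 4},{"x": 0,"y": 0.01,"z": -0.81,"wx": 1.43,"wy": 0.11,"wz": 0,"fingers": 4}]}}

```text
clock: 6.28
position: [0.5786, 0.0458, 0.0818]
ee_rot: [0.036, 0.679, 0.733, -0.033]
force: [0.4, 3.4, 0.0]
width: 0.0097
finger_force: 30.0
```

Low forces. Continuing down to about 0.02 rad.

Request:
{"method": "step_arm", "body": {"rows": [{"x": 0,"y": 0.01,"z": -0.1,"wx": 0.18,"wy": 0.01,"wz": 0,"fingers": 4},{"x": 0,"y": 0.02,"z": -0.2,"wx": 0.36,"wy": 0.03,"wz": 0,"fingers": 4},{"x": 0,"y": 0.02,"z": -0.3,"wx": 0.54,"wy": 0.04,"wz": 0,"fingers": 4},{"x": 0,"y": 0.03,"z": -0.4,"wx": 0.72,"wy": 0.06,"wz": 0,"fingers": 4},{"x": 0,"y": 0.03,"z": -0.46,"wx": 0.82,"wy": 0.07,"wz": 0,"fingers": 4},{"x": 0,"y": 0.03,"z": -0.46,"wx": 0.82,"wy": 0.07,"wz": 0,"fingers": 4}]}}

```text
clock: 6.78
position: [0.5788, 0.0467, 0.0683]
ee_rot: [0.005, 0.679, 0.734, -0.005]
force: [0.7, 0.4, 1.6]
width: 0.0097
finger_force: 30.0
```

Run:
```python
from go import *
s=state();print(s['clock'],s['position'],s['force'],s['ft_torque'],s['width'])
for b in(.02,0):print(b,rel(target(0,b),s))
```

```text
6.7833 [0.57878212 0.04672069 0.06832574] [0.73319358 0.38748188 1.55335239] [ 0.26721641 -0.19449489 -0.09544256] 0.009734779868769831
0.02 (array([ 0.01, -0.04,  0.03]), array([-0.06, -0.01,  0.01]))
0 (array([ 0.01, -0.03, -0.08]), array([0.13, 0.01, 0.01]))
```

Release, then rise straight up.

Request:
{"method": "step_arm", "body": {"rows": [{"x": 0,"y": 0,"z": -0.06,"wx": 0.1,"wy": 0,"wz": 0,"fingers": 10},{"x": 0,"y": 0,"z": -0.06,"wx": 0.1,"wy": 0,"wz": 0,"fingers": 15},{"x": 0,"y": 0,"z": -0.06,"wx": 0.1,"wy": 0,"wz": 0,"fingers": 25},{"x": 0,"y": 0,"z": -0.06,"wx": 0.1,"wy": 0,"wz": 0,"fingers": 35},{"x": 0,"y": 0,"z": -0.06,"wx": 0.1,"wy": 0,"wz": 0,"fingers": 35},{"x": 0,"y": 0,"z": -0.06,"wx": 0.1,"wy": 0,"wz": 0,"fingers": 35}]}}

```text
clock: 7.28
position: [0.579, 0.0473, 0.0667]
ee_rot: [0.001, 0.679, 0.734, -0.001]
force: [-0.2, 0.0, 0.3]
width: 0.0341
finger_force: 0.0
```

Request:
{"method": "step_arm", "body": {"rows": [{"x": 0,"y": 0,"z": 0.3,"wx": 0,"wy": 0,"wz": 0,"fingers": 35},{"x": 0,"y": 0,"z": 0.9,"wx": 0,"wy": 0,"wz": 0,"fingers": 35},{"x": 0,"y": 0,"z": 1.7,"wx": 0,"wy": 0,"wz": 0,"fingers": 35},{"x": 0,"y": 0,"z": 2.5,"wx": 0,"wy": 0,"wz": 0,"fingers": 35},{"x": 0,"y": 0,"z": 3.3,"wx": 0,"wy": 0,"wz": 0,"fingers": 35},{"x": 0,"y": 0,"z": 3.8,"wx": 0,"wy": 0,"wz": 0,"fingers": 35},{"x": 0,"y": 0,"z": 4.0,"wx": 0,"wy": 0,"wz": 0,"fingers": 35},{"x": 0,"y": 0,"z": 4.0,"wx": 0,"wy": 0,"wz": 0,"fingers": 35}]}}

```text
clock: 7.95
position: [0.58, 0.0473, 0.1887]
ee_rot: [0.003, 0.679, 0.734, 0.001]
force: [0.1, 0.1, 0.1]
width: 0.0347
finger_force: 0.0
```

Run:
```python
from bench import camera,state
import cv2,numpy as np
s=state();print(s['clock'],s['position'],s['force'])
w=camera('wrist')['frame'];c=camera('scene')['frame']
w=w[0:230,220:370].astype(float);w=np.clip(255*(w/255)**2*1.15,0,255).astype(np.uint8)
w=cv2.resize(w,(390,598));c=cv2.resize(cv2.convertScaleAbs(c[145:275,235:325],alpha=1.5),(400,598))
cv2.imwrite('pics/end.png',np.hstack([w,c]))
```

```text
7.95 [0.57996302 0.04727417 0.18873876] [0.11676113 0.08383665 0.14369074]
```

View pics/end.png

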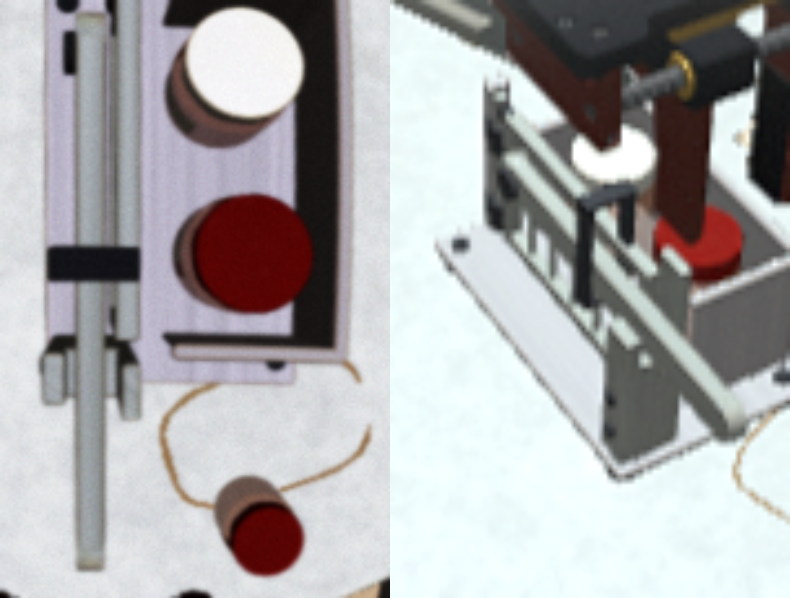

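The wrist view (left) shows the bar centred in the notch at about (90,370), between the lip (52,378) and the back plate (130,390). The scene view (right) shows it lying down in the keeper, with both jars upright and the gripper clear.

```bash
python3 -c "from bench import hand_in;print(hand_in())"
```

```text
the job is handed in; nothing more can be done
None
```

The gate is shut with the latch bar down in the keeper's notch and the gripper clear; both jars stand upright, and the job was handed in at about 8 s, with no verdict returned.

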